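# Find the mount that still gives and fit it

### The job

One of these three reclaimed rubber mounts is still springy, the rubber of the other two has gone hard; they look alike, so squeeze them across their plates to tell, never hard enough to damage one. Fit the springy one, squeezed short, down between the two ribs of the metal shoe so that it sits upright and square on the shoe's base, midway along the ribs, and springs out against both. Set the hard ones down on the floor of the round dish; handle all gently, without dropping or banging them, and leave the spool, the bottle and the wheel where they are.

Things in the scene. Friction and masses are not known exactly. Their poses are not given: they have to be found in the camera images.
- mount_a: vibration mount standing on the bench: two upright steel plates 36 mm wide, 44 mm high, 5 mm thick, joined by a black ribbed rubber spring; 44 mm long over the plates. Origin: its centre, 22 mm above its underside and fixed to the plate at its -x end; x runs through both plates (the length, along which the rubber gives), z up. 85 to 155 g. All three mounts look the same
- mount_b: looks just like mount_a, same size, origin and axes. Of the three mounts, one is soft, about 2.2 N per mm: a steady 20 N squeeze on its plates shortens it by about 9 mm (it stops at 13 mm) and it springs back when let go. Which one it is differs in place each time and cannot be seen
- mount_c: looks just like mount_a, same size, origin and axes. Two of the three mounts are hard, about 12 N per mm: 20 N shortens them by only about 2 mm. Squeezing any mount with more than about 40 N on each plate damages it
- shoe: aluminium channel shoe, fixed to the bench: base plate 95 x 70 mm, 5 mm thick, with two ribs along its y, each 60 mm long, 10 mm thick, standing 10 mm above the base, inner faces 39 mm apart. Origin: centre of its underside, midway between the ribs; x points across the ribs, z up. A mount 44 mm long goes in only when squeezed below 39 mm, held by the part of its plates above the ribs
- dish: round open aluminium dish, fixed to the bench, rim 166 mm across, inside floor about 140 mm across, 25 mm high, floor 4 mm thick. Origin: centre of its underside on the bench; z up. For the hard mounts, side by side
- spool: bystander: standing solder spool, 54 mm across, 40 mm high; origin at the centre of its underside
- bottle: bystander: clear plastic water bottle with a red cap, 64 mm across, 190 mm high; origin at the centre of its underside
- wheel: bystander: small robot-car wheel lying flat, 66 mm across, 26 mm high, black tyre, yellow hub; origin at the centre of its underside
There are look-alikes about, which are no part of the job. Leave any blue look-alike of the mount_a alone.

How it is judged:
At the end, for the whole second after the job is handed in: one mount is seated in the shoe (down on its base within 3 mm, upright and square within 0.08 rad, within 6 mm across and 12 mm along the ribs, pressing on the shoe with over 8 N), the other two lie on the dish floor within 60 mm of its centre; all at rest (((x of mount_a in the frame of shoe between -0.006 and 0.006 m and y of mount_a in the frame of shoe between -0.012 and 0.012 m and z of mount_a in the frame of shoe below 0.03 m and angle between the x axis of mount_a and the x axis of shoe, either way round below 0.08 rad and angle between mount_a's own z axis and vertical below 0.08 rad and contact force between mount_a and shoe above 8 N and horizontal distance between each of mount_b, mount_c and dish below 0.06 m and z of each of mount_b, mount_c in the frame of dish below 0.036 m) or (x of mount_b in the frame of shoe between -0.006 and 0.006 m and y of mount_b in the frame of shoe between -0.012 and 0.012 m and z of mount_b in the frame of shoe below 0.03 m and angle between the x axis of mount_b and the x axis of shoe, either way round below 0.08 rad and angle between mount_b's own z axis and vertical below 0.08 rad and contact force between mount_b and shoe above 8 N and horizontal distance between each of mount_a, mount_c and dish below 0.06 m and z of each of mount_a, mount_c in the frame of dish below 0.036 m) or (x of mount_c in the frame of shoe between -0.006 and 0.006 m and y of mount_c in the frame of shoe between -0.012 and 0.012 m and z of mount_c in the frame of shoe below 0.03 m and angle between the x axis of mount_c and the x axis of shoe, either way round below 0.08 rad and angle between mount_c's own z axis and vertical below 0.08 rad and contact force between mount_c and shoe above 8 N and horizontal distance between each of mount_a, mount_b and dish below 0.06 m and z of each of mount_a, mount_b in the frame of dish below 0.036 m)) and linear speed of each of mount_a, mount_b, mount_c below 0.02 m/s); the robot touches nothing.
It fails at once if a mount is squeezed with more than 80 N over both fingers (about 40 N on each plate) (contact force between the fingers and mount_a above 80 N or contact force between the fingers and mount_b above 80 N or contact force between the fingers and mount_c above 80 N).
It fails at once if a mount is dropped: falls faster than 0.5 m/s out of the fingers (from some 13 mm or more) ((linear speed of mount_a above 0.5 m/s and contact force between the fingers and mount_a below 0.1 N) or (linear speed of mount_b above 0.5 m/s and contact force between the fingers and mount_b below 0.1 N) or (linear speed of mount_c above 0.5 m/s and contact force between the fingers and mount_c below 0.1 N)).
It fails at once if a mount is banged or pressed into the shoe or dish with more than 50 N (contact force between any of mount_a, mount_b, mount_c and shoe above 50 N or contact force between any of mount_a, mount_b, mount_c and dish above 50 N).
It fails at once if the spool, bottle or wheel is moved by more than 20 mm (distance of any of spool, bottle, wheel from where it was at the start of the episode above 0.02 m).
It also fails if it takes over 61 s, if anything falls off the work surface, if the arm or the gripper's body presses on something with over 40 N, if the wrist force passes 120 N, or if a joint passes its speed limit or range.

### The arm

A 7-joint arm with a two-finger parallel gripper is mounted at the origin on the work surface. World frame = base frame: x ahead of the robot, y to its left, z up, the work surface at z = 0. Lengths are in m, angles in rad, forces in N, time in s.
With the tool pointing down it reaches from about 0.35 to 0.9 m from the base axis. Payload 19.9 kg.
Tool frame: the origin (TCP) lies between the finger pads; the fingertips stand 19 mm ahead of it and the grasp point (between the pads) is the TCP (tip_reach is the distance from the TCP to the fingertips, in m); z points along the fingers, x is the direction in which the jaws open and shut, and the axes are right-handed (so a half turn about z gives the same grasp; the last joint's range is limited). The gripper opens to 94 mm and grips with 3 to 60 N. Pads are 16 mm wide; open, the fingers measure 119 mm over their backs; the gripper's body (75 mm by 177 mm) begins 78 mm behind the grasp point.
Start: joints at [-1.353, 0.417, -0.01, 1.614, 0.005, 1.111, -0.053], TCP at [0.16, 0.604, 0.224] pointing down, gripper open.
Joint ranges: [-2.81, 2.81], [-0.39, 2.02], [-1.27, 1.25], [0.06, 2.57], [-1.19, 4.33], [0.19, 2], [-2.82, 2.82]. Speed limits (rad/s): [1.89, 1.89, 2.39, 2.39, 3.01, 3.01, 3.01].

### API

Orientations are given as a rotation vector (axis times angle).
In Python, from rig import get_obs, snapshot, camera_info, finish_job, tip_reach gives the robot as it stands.
- The arm moves only by the shell command python3 -m creep 'ROWS' [OPENING] [FORCE]. ROWS is JSON, a list of rows, each a list of 2 entries, a list of its own where there are three numbers: the shift along the tool's x, y, z in units of 40 mm (1.0 is 40 mm), then the turn about the tool's z in units of 5 degrees (1.0 is 5 degrees). In form: [[[dx, dy, dz], roll], ...]. A call has 1 to 12 rows; each row is the pose to reach, as a shift and turn from the pose commanded when the call began, along the tool's axes at that moment; what a row does not reach only later rows make up. A row lasts 1/12 s, in which the tool goes at most 41.7 mm and 7.16 degrees, less where a joint would pass 70% of its speed; a pose out of reach is approached as far as the arm can. A call with a gripper value outside its range is refused whole. OPENING is the finger opening in mm, from 0 to 94, set as the call begins (- or left out, the last holds). The fingers move at their own pace and stop on an object; FORCE is the grip in N (left out, the last holds). Time passes only in rows, so rows that repeat a pose let the fingers close. It gives the time, the measured TCP pose, the force and the opening at its end, in the units of the state.
- get_obs(): the state, without advancing time (a new reading comes with each control period).
- snapshot(name): name is "scene" or "side" or "wrist"; returns the picture (420x560x3 uint8, blue, green, red); there is no depth.
- camera_info(name): a dict with "camera_matrix" (3x3 intrinsics, pixels), "origin" and "attitude" of the camera in the world. Camera axes: x right, y up, looking along -z (the intrinsics and any distortion apply to the point x, -y, -z); pixel columns grow to the right and rows downward; lengths in m; the calibration is good to about 2 mm. A picture is of the moment at which its call begins: read the wrist's pose just before it. camera_info takes no time and is no camera call; for the wrist camera it gives the pose at the moment of the call.
- finish_job(): hands the job in, once; it reports no verdict.
The state is a dict: "clock": time; "joint_pos": joint angles; "joint_vel": joint speeds; "tau": joint torques, N m; "eef_pos": TCP position; "tool_rot": TCP orientation; "ft_force": force on the tool from outside, world axes, zero at the start; "ft_torque": the same for the moment, N m; "width": finger opening in m.
Only numpy, scipy, OpenCV 4.12 (cv2) and the standard library are available. Lean on these libraries where they do the work, as an engineer would, in place of code of your own. Each camera call takes 0.05 s, during which the arm holds its last target.

## Working session

There is one attempt and no reset: what is moved stays moved. The work goes in short steps, Python scripts to look and compute and a shell command to move; the robot and the scene stay as the last step left them, time stands still between calls to the robot, and variables do not carry over. Pictures are saved under pics/ and viewed, and the job is handed in when it is done.

```bash
ls; mkdir -p pics; python3 - <<'E'
from rig import *
import cv2
o=get_obs();print({k:(o[k]) for k in o})
for n in ["scene","side","wrist"]:
    cv2.imwrite(f"pics/{n}0.png",snapshot(n)); print(n,camera_info(n))
print(tip_reach if not callable(tip_reach) else tip_reach(), get_obs()['clock'])
E
```

```text
pics
{'clock': 0.0, 'joint_pos': array([-1.35352067,  0.41797534, -0.01030702,  1.6141614 ,  0.00474145,
        1.11068365, -0.05299753]), 'joint_vel': array([-0.00139005, -0.00106331,  0.00059922, -0.00093901,  0.00047936,
        0.00039501,  0.00057335]), 'tau': array([ 7.81388408e-04, -8.51264119e+01,  6.39049206e-01, -4.25985003e+01,
       -4.88721987e-02,  1.87647081e-02,  1.13856900e-04]), 'eef_pos': array([0.15986689, 0.60385155, 0.22382978]), 'tool_rot': array([ 2.48880872e+00,  1.91578021e+00, -1.37115525e-03]), 'ft_force': array([-0.17919585, -0.50922064,  0.2960598 ]), 'ft_torque': array([-0.06171269,  0.02624613, -0.03512117]), 'width': 0.0940497901233699}
scene {'camera_matrix': array([[403.34470055,   0.        , 282.45373038],
       [  0.        , 403.34470055, 211.0146957 ],
       [  0.        ,   0.        ,   1.        ]]), 'origin': array([ 1.19553793, -0.09822001,  0.84785934]), 'attitude': array([0.56008179, 0.48369153, 1.34342971])}
side {'camera_matrix': array([[443.99699969,   0.        , 280.63805453],
       [  0.        , 443.99699969, 211.28015913],
       [  0.        ,   0.        ,   1.        ]]), 'origin': array([ 0.36806808, -0.59266138,  0.83043085]), 'attitude': array([ 0.65995369, -0.1083574 , -0.31738012])}
wrist {'camera_matrix': array([[301.01708166,   0.        , 275.64750913],
       [  0.        , 301.01708166, 209.33682897],
       [  0.        ,   0.        ,   1.        ]]), 'origin': array([0.09378904, 0.62097181, 0.38305048]), 'attitude': array([-0.20434384, -0.1557631 ,  1.30621379])}
0.019 0.15
```

View pics/scene0.png

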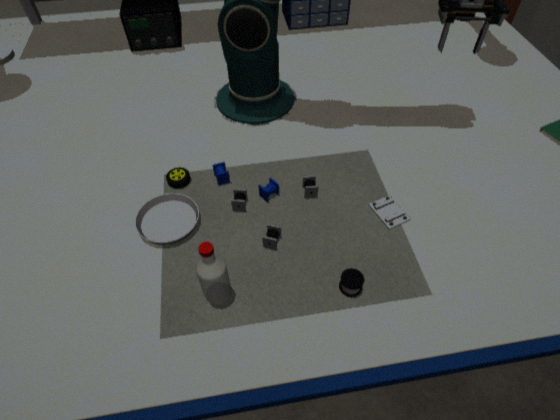

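View pics/side0.png

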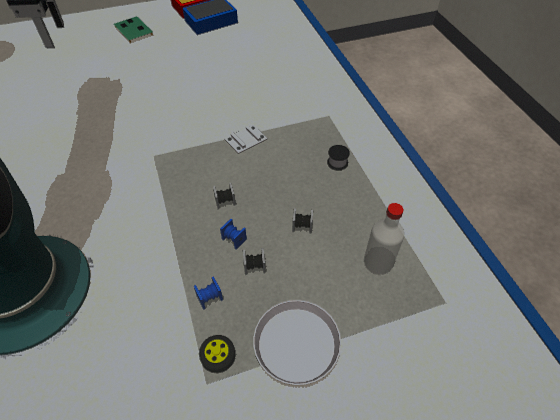

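View pics/wrist0.png

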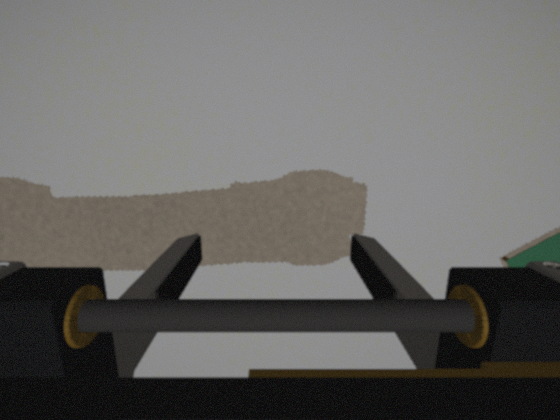

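```bash
cat > h.py <<'E'
from rig import *
import cv2, numpy as np
from scipy.spatial.transform import Rotation as R
CI={n:camera_info(n) for n in ["scene","side"]}
def ray(n,uv,ci=None):
    c=ci or CI[n]; K=c["camera_matrix"]; u,v=uv
    d=np.array([(u-K[0,2])/K[0,0],-(v-K[1,2])/K[1,1],-1.])
    return np.array(c["origin"]),R.from_rotvec(c["attitude"]).apply(d)
def onz(n,uv,z,ci=None):
    o,d=ray(n,uv,ci); return o+d*(z-o[2])/d[2]
def tri(uv1,uv2):
    o1,d1=ray("scene",uv1);o2,d2=ray("side",uv2)
    A=np.stack([d1,-d2],1);s,t=np.linalg.lstsq(A,o2-o1,rcond=None)[0]
    p,q=o1+s*d1,o2+t*d2
    return (p+q)/2,np.linalg.norm(p-q)
def proj(n,p,ci=None):
    c=ci or CI[n];K=c["camera_matrix"]
    x=R.from_rotvec(c["attitude"]).inv().apply(np.array(p)-c["origin"])
    return K[0,2]+K[0,0]*x[0]/-x[2],K[1,2]-K[1,1]*x[1]/-x[2]
E
python3 - <<'E'
from h import *
a=cv2.imread("pics/scene0.png");b=cv2.imread("pics/side0.png")
A=cv2.resize(a[150:262,120:420],None,fx=2.66,fy=2.66,interpolation=cv2.INTER_CUBIC)
cv2.imwrite("pics/s1.png",A)
B=cv2.resize(b[110:390,180:430],None,fx=2.1,fy=2.1,interpolation=cv2.INTER_CUBIC)
cv2.imwrite("pics/s2.png",B)
for uv in [(239,200),(310,187),(272,238)]: print(onz("scene",uv,.03))
for uv in [(225,196),(303,220),(255,260)]: print(onz("side",uv,.03))
print("shoe",onz("scene",(390,212),.01),onz("side",(246,138),.01))
print("dish",onz("scene",(168,218),.02),onz("side",(297,343),.02))
print("spool",onz("scene",(351,282),.02),"bottle",onz("scene",(216,295),.02),onz("side",(380,260),.02),"wheel",onz("scene",(178,177),.02))
E
```

```text
[ 0.48125105 -0.10221691  0.03      ]
[0.46776684 0.0946083  0.03      ]
[ 0.61922682 -0.03374608  0.03      ]
[0.46114829 0.08852081 0.03      ]
[ 0.61003725 -0.03739261  0.03      ]
[ 0.47690521 -0.10352979  0.03      ]
shoe [0.57495851 0.2905146  0.01      ] [0.56831345 0.28597638 0.01      ]
dish [ 0.50256962 -0.29152041  0.02      ] [ 0.50009638 -0.29824165  0.02      ]
spool [0.76624668 0.12844135 0.02      ] bottle [ 0.74666936 -0.18156688  0.02      ] [ 0.73089984 -0.18396849  0.02      ] wheel [ 0.35654421 -0.26508561  0.02      ]
```

View pics/s1.png

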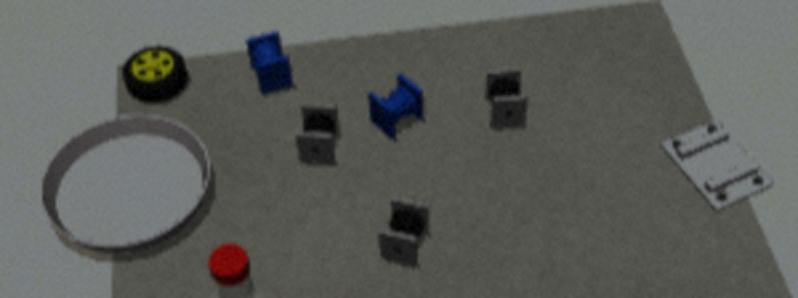

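View pics/s2.png

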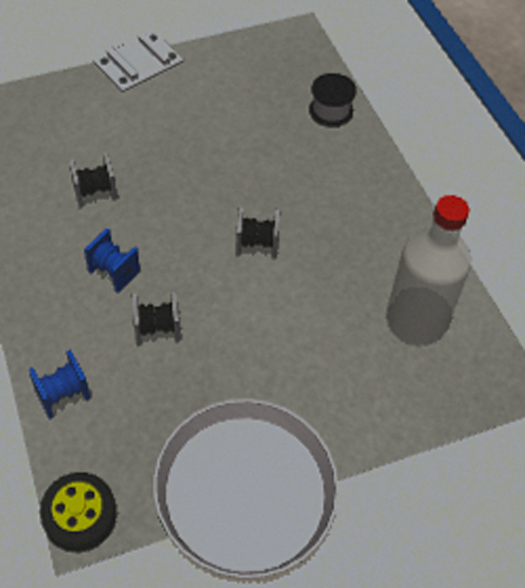

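```bash
cat >> h.py <<'E'
def plan(p,yaw=None,o=None):
    """shift in tool units (40mm) and roll units to bring TCP to p with jaw axis at world yaw(deg)"""
    o=o or get_obs(); T=R.from_rotvec(o["tool_rot"]); M=T.as_matrix()
    s=T.inv().apply(np.array(p)-o["eef_pos"])/.04
    cur=np.degrees(np.arctan2(M[1,0],M[0,0])); r=0
    if yaw is not None:
        d=(yaw-cur+90)%180-90; r=-d/5
    print("from",o["eef_pos"].round(4),"yaw",cur.round(2),"-> shift",s.round(3),"roll",round(r,3),"tilt",M[:,2].round(4),"clk",round(o["clock"],2))
def plateyaw(): pass
E
python3 - <<'E'
from h import *
o=get_obs();c=camera_info("wrist");T=R.from_rotvec(o["tool_rot"])
print("cam in tool",T.inv().apply(c["origin"]-o["eef_pos"]),(T.inv()*R.from_rotvec(c["attitude"])).as_matrix().round(3))
plan([.52,-.0,.22],0)
plan([.46,.02,.16],0)
E
```

```text
cam in tool [-0.00057614 -0.06825926 -0.15906699] [[ 1.    -0.001  0.   ]
 [-0.001 -0.972 -0.237]
 [ 0.     0.237 -0.972]]
from [0.1599 0.6039 0.224 ] yaw 75.17 -> shift [-12.291  12.567   0.112] roll 15.034 tilt [-2.e-04 -9.e-04 -1.e+00] clk 0.15
from [0.1599 0.6039 0.224 ] yaw 75.17 -> shift [-12.19   10.988   1.612] roll 15.034 tilt [-2.e-04 -9.e-04 -1.e+00] clk 0.15
```

```bash
python3 -m creep '[[[-1,1,0],1],[[-2,2,0],2.2],[[-3,3,0],3.4],[[-4,4,0],4.6],[[-5,5,0],5.8],[[-6,6,0],7],[[-7,7,0],8.2],[[-8,8,0],9.4],[[-9,9,0],10.6],[[-10,10,0],11.8],[[-11,11,0],13],[[-12,12,0],14.2]]' 94; python3 -c "
from h import *
plan([.52,0,.22],0)"
```

```text
clock: 1.15
eef_pos: [0.4117, 0.17, 0.2246]
tool_rot: [-3.139, -0.106, -0.0]
ft_force: [0.9, 0.7, 0.2]
width: 0.0939
from [0.4117 0.17   0.2246] yaw 3.88 -> shift [2.414 4.423 0.115] roll 0.776 tilt [ 2.e-04  4.e-04 -1.e+00] clk 1.15
```

```bash
python3 -m creep '[[[0.6,0.9,0],0.4],[[1.2,1.8,0],0.8],[[1.8,2.7,0],0.8],[[2.4,3.6,0],0.8],[[2.5,3.9,0],0.8],[[2.5,3.9,0],0.8]]'; python3 - <<'E'
from h import *
o=get_obs();c=camera_info("wrist");im=snapshot("wrist");cv2.imwrite("pics/w1.png",im)
import pickle;pickle.dump((o,c),open("w1.pkl","wb"))
plan([.465,.09,.1],0,o)
E
```

```text
clock: 1.65
eef_pos: [0.5237, 0.0191, 0.2243]
tool_rot: [3.14, -0.004, 0.0]
ft_force: [-0.2, -0.4, 0.8]
width: 0.0939
from [0.5237 0.0191 0.2243] yaw -0.14 -> shift [-1.473 -1.775  3.104] roll -0.028 tilt [ 3.0e-04 -2.1e-03 -1.0e+00] clk 1.65
```

View pics/w1.png

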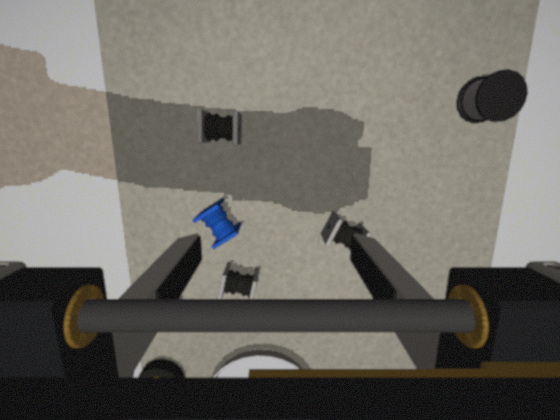

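```bash
python3 - <<'E'
import cv2
b=cv2.imread("pics/w1.png")
cv2.imwrite("pics/w1a.png",cv2.convertScaleAbs(cv2.resize(b[90:165,180:280],None,fx=7.5,fy=7.5,interpolation=cv2.INTER_CUBIC),alpha=1.7))
cv2.imwrite("pics/w1b.png",cv2.convertScaleAbs(cv2.resize(b[190:310,190:390],None,fx=4,fy=4,interpolation=cv2.INTER_CUBIC),alpha=1.7))
E
```

```text
(no output)
```

View pics/w1a.png

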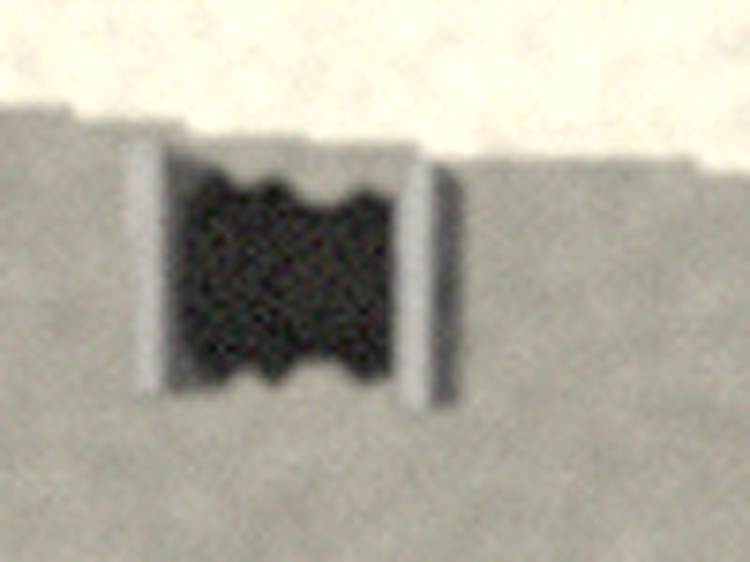

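View pics/w1b.png

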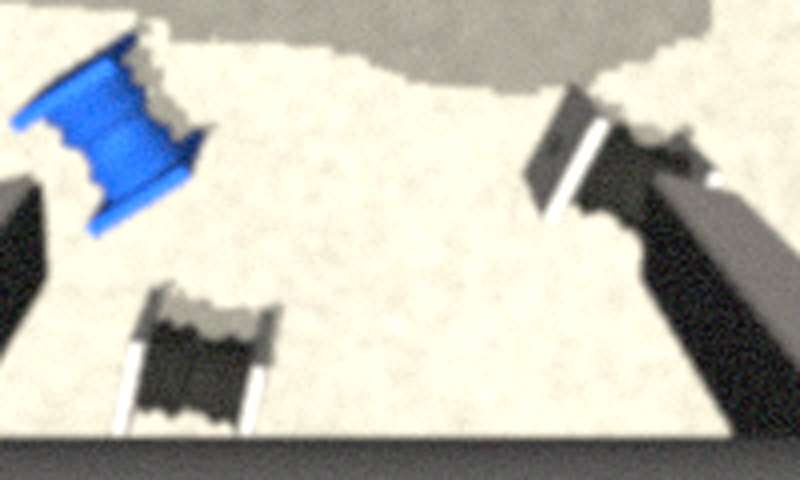

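```bash
python3 - <<'E'
from h import *
import pickle;o,c=pickle.load(open("w1.pkl","rb"))
def P(x,y,a,b,f,z=.044): return onz("w",(a+x/f,b+y/f),z,c)[:2]
def Y(p,q): d=q-p; return np.degrees(np.arctan2(d[1],d[0]))%180-90, np.linalg.norm(d)
L=[P(130,148,180,90,7.5),P(137,392,180,90,7.5)];Rr=[P(433,165,180,90,7.5),P(432,405,180,90,7.5)]
print("M1",L,Rr,Y(*L),Y(*Rr),sum(L+Rr)/4,np.linalg.norm(sum(L)-sum(Rr))/2)
L=[P(600,118,190,190,4),P(543,216,190,190,4)];print("M2",L,Y(*L))
L=[P(131,345,190,190,4),P(113,432,190,190,4)];Rr=[P(265,368,190,190,4),P(254,432,190,190,4)]
print("M3",L,Rr,Y(*L),Y(*Rr))
plan([.463,.09,.2],0,o)
E
```

```text
M1 [array([0.43978633, 0.11390165]), array([0.43862916, 0.07981345])] [array([0.4830744 , 0.11150163]), array([0.48185283, 0.07787093])] (np.float64(-1.9442319474447487), np.float64(0.03410783743278651)) (np.float64(-2.0802408113873554), np.float64(0.03365287488069114)) [0.46083568 0.09577192] 0.04331032548811605
M2 [array([ 0.59893379, -0.00872579]), array([ 0.58341257, -0.03909431])] (np.float64(-27.071378073044514), np.float64(0.03410506727720543))
M3 [array([ 0.45852511, -0.08086546]), array([ 0.4515911 , -0.11051742])] [array([ 0.49953306, -0.08866543]), array([ 0.49571319, -0.11058879])] (np.float64(-13.161894138961756), np.float64(0.03045191455962863)) (np.float64(-9.883834332674212), np.float64(0.02225365456319116))
from [0.5237 0.0191 0.2243] yaw -0.14 -> shift [-1.523 -1.77   0.604] roll -0.028 tilt [ 3.0e-04 -2.1e-03 -1.0e+00] clk 1.65
```

```bash
python3 -m creep '[[[-0.6,-0.7,0.3],0.4],[[-1.2,-1.4,0.9],0.4],[[-1.57,-1.92,1.5],0.4],[[-1.57,-1.92,2.3],0.4],[[-1.57,-1.92,3],0.4],[[-1.57,-1.92,3],0.4]]' 80 3; python3 - <<'E'
from h import *
o=get_obs();c=camera_info("wrist");im=snapshot("wrist");cv2.imwrite("pics/w2.png",im)
import pickle;pickle.dump((o,c),open("w2.pkl","wb"))
plan([.461,.096,.036],-2,o)
E
```

```text
clock: 2.2
eef_pos: [0.4562, 0.1009, 0.1008]
tool_rot: [3.139, -0.046, -0.009]
ft_force: [-1.6, -1.2, -0.5]
width: 0.0803
from [0.4562 0.1009 0.1008] yaw -1.69 -> shift [0.132 0.115 1.619] roll 0.062 tilt [-0.0057 -0.0022 -1.    ] clk 2.2
```

View pics/w2.png

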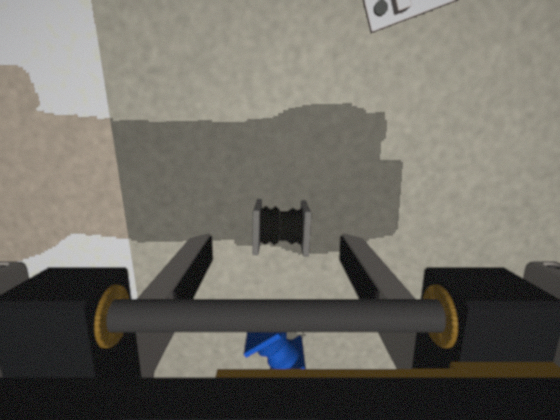

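```bash
python3 - <<'E'
from h import *
import pickle;o,c=pickle.load(open("w2.pkl","rb"))
b=cv2.imread("pics/w2.png")
for s in (-1,1):
  for t in (-1,1):
    a=np.radians(-2);x,y=s*.022,t*.018
    p=[.461+x*np.cos(a)-y*np.sin(a),.096+x*np.sin(a)+y*np.cos(a),.044]
    u,v=proj("w",p,c);print(u,v); cv2.circle(b,(int(round(u)),int(round(v))),1,(0,0,255),-1)
cv2.imwrite("pics/w2a.png",cv2.convertScaleAbs(cv2.resize(b[180:270,220:340],None,fx=6,fy=6,interpolation=cv2.INTER_CUBIC),alpha=1.7))
E
```

```text
253.7353703094842 256.81166708238914
253.18385628421726 211.39754885453968
311.0335513003474 257.27888336209287
312.70344107947824 211.84164168224825
```

View pics/w2a.png

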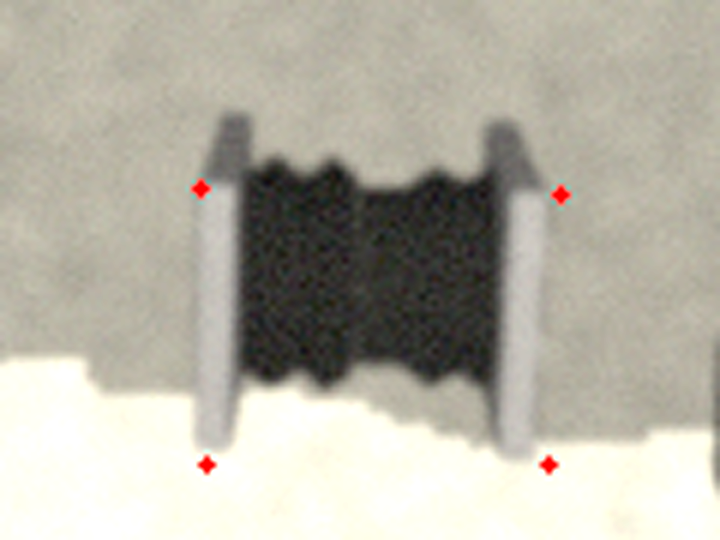

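```bash
python3 -m creep '[[[0,0,0.5],0],[[0,0,1],0],[[0,0,1.4],0],[[0,0,1.67],0],[[0,0,1.67],0]]' 60 3; python3 -m creep '[[[0,0,0],0],[[0,0,0],0],[[0,0,0],0],[[0,0,0],0]]' 30 20;  python3 -c "
from h import *
plan([.461,.096,.036],-2)"
```

```text
clock: 2.67
eef_pos: [0.4592, 0.1003, 0.0375]
tool_rot: [3.141, -0.05, -0.001]
ft_force: [-0.4, -0.3, -1.4]
width: 0.0598
clock: 3.0
eef_pos: [0.4601, 0.1005, 0.0388]
tool_rot: [-3.14, 0.05, -0.003]
ft_force: [-0.2, -0.9, 9.7]
width: 0.037
from [0.4601 0.1005 0.0388] yaw -1.83 -> shift [0.026 0.112 0.07 ] roll 0.035 tilt [ 1.8e-03  8.0e-04 -1.0e+00] clk 3.0
```

```bash
python3 -m creep '[[[0,0,0],0],[[0,0,0],0],[[0,0,0],0]]'; python3 - <<'E'
from h import *
im=snapshot("wrist");cv2.imwrite("pics/w3.png",im);s=snapshot("side")
cv2.imwrite("pics/w3s.png",cv2.resize(s[130:270,160:360],None,fx=4,fy=4,interpolation=cv2.INTER_CUBIC))
print(get_obs()['ft_force'])
E
```

```text
clock: 3.25
eef_pos: [0.4602, 0.1005, 0.0388]
tool_rot: [-3.14, 0.05, -0.003]
ft_force: [-1.3, 0.1, 10.7]
width: 0.0364
[-0.71801489 -0.78744693  9.38542934]
```

View pics/w3.png

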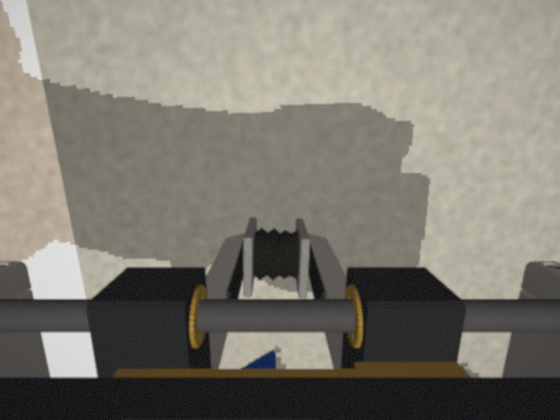

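View pics/w3s.png

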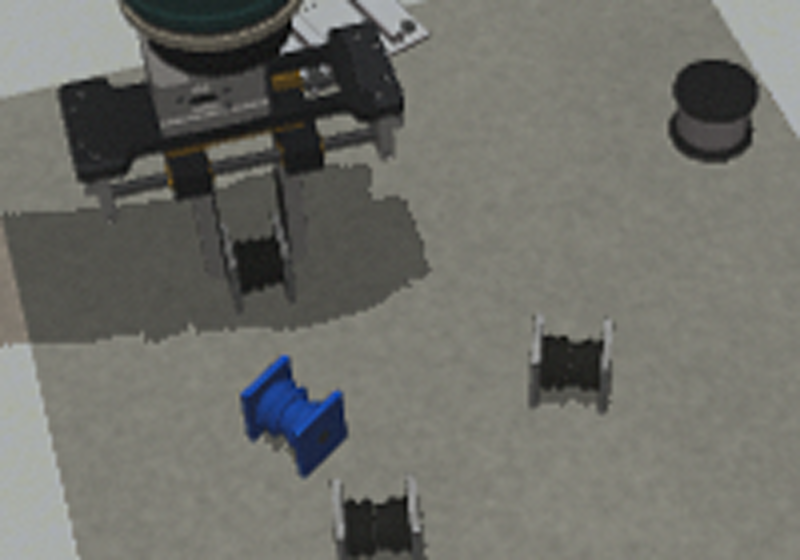

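```bash
python3 -m creep '[[[0,0,-0.3],0],[[0,0,-0.9],0],[[0,0,-1.7],0],[[0.5,-0.5,-2.5],0],[[1.1,-1.1,-3],0],[[1.7,-1.7,-3.1],0],[[2.2,-2.3,-3.1],0],[[2.7,-2.7,-3.1],0],[[2.75,-2.9,-3.1],0],[[2.75,-2.9,-3.1],0],[[2.75,-2.9,-3.1],0]]'; python3 - <<'E'
from h import *
o=get_obs();c=camera_info("wrist");im=snapshot("wrist");cv2.imwrite("pics/w4.png",im)
import pickle;pickle.dump((o,c),open("w4.pkl","wb"))
plan([.461,.096,.036],-2,o)
E
```

```text
clock: 4.27
eef_pos: [0.5724, 0.2121, 0.1617]
tool_rot: [3.141, -0.05, -0.001]
ft_force: [-0.0, -0.6, -0.8]
width: 0.035
from [0.5724 0.2121 0.1617] yaw -1.83 -> shift [-2.689  2.989  3.145] roll 0.035 tilt [-4.e-04 -6.e-04 -1.e+00] clk 4.27
```

View pics/w4.png

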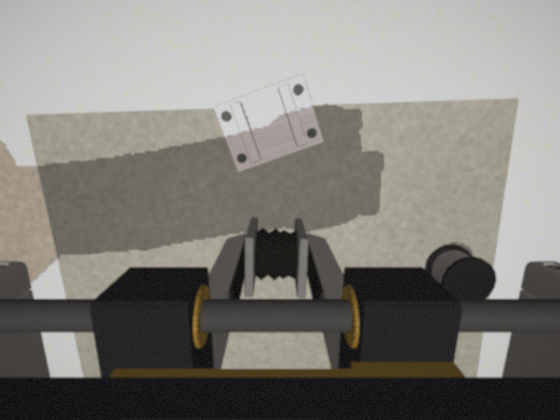

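```bash
python3 - <<'E'
import cv2
b=cv2.imread("pics/w4.png")
cv2.imwrite("pics/w4a.png",cv2.convertScaleAbs(cv2.resize(b[60:185,200:335],None,fx=5,fy=5,interpolation=cv2.INTER_CUBIC),alpha=1.2))
cv2.imwrite("pics/w4b.png",cv2.resize(b[200:310,220:340],None,fx=5,fy=5,interpolation=cv2.INTER_CUBIC))
E
```

```text
(no output)
```

View pics/w4a.png

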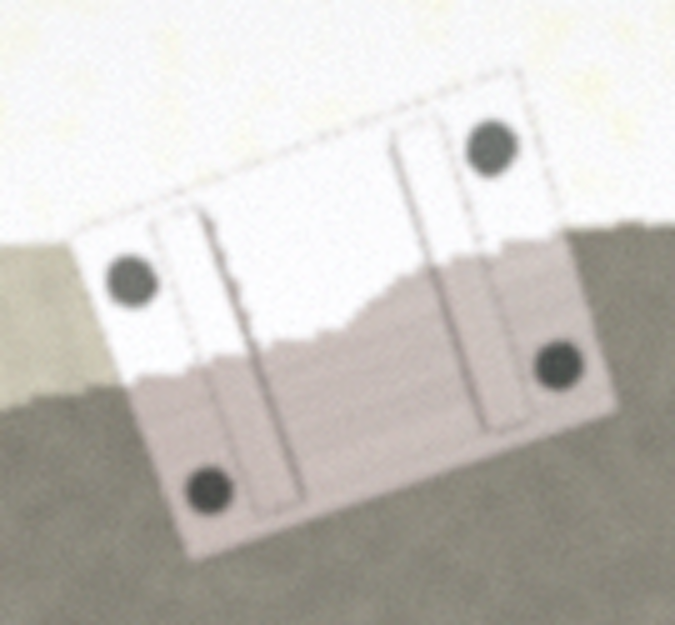

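View pics/w4b.png

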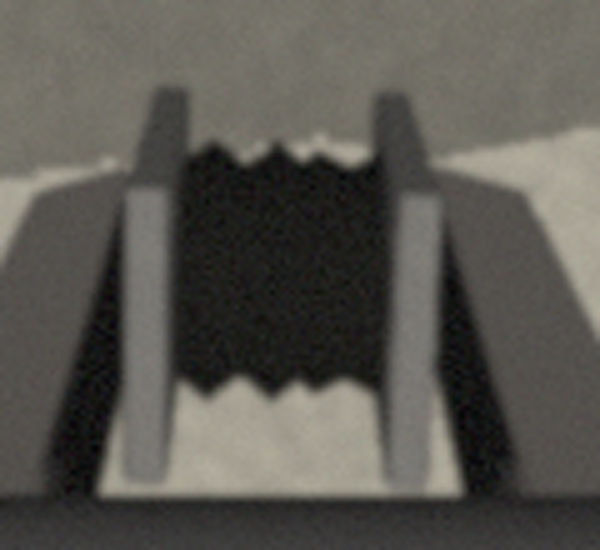

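```bash
python3 - <<'E'
from h import *
import pickle;o,c=pickle.load(open("w4.pkl","rb"))
def P(x,y,z): return onz("w",(200+(x+.0)/5-.4,60+y/5-.4),z,c)[:2]
C=[P(*q,.005) for q in [(72,240),(521,70),(616,412),(193,558)]]
H=[P(*q,.005) for q in [(132,281),(491,147),(559,364),(209,490)]]
yaw=lambda d:np.degrees(np.arctan2(d[1],d[0]))
print("corners c",sum(C)/4,"len",[np.linalg.norm(C[i]-C[(i+1)%4]).round(4) for i in range(4)],"yaw",yaw(C[1]-C[0]),yaw(C[2]-C[3]),yaw(C[0]-C[3])-90,yaw(C[1]-C[2])-90)
print("holes c",sum(H)/4,[np.linalg.norm(H[i]-H[(i+1)%4]).round(4) for i in range(4)],yaw(H[1]-H[0]),yaw(H[2]-H[3]),yaw(H[0]-H[3])-90,yaw(H[1]-H[2])-90)
Lr=[P(203,210,.01),P(300,497,.01)];Rr=[P(392,140,.01),P(487,430,.01)]
print("ribs c",sum(Lr+Rr)/4,yaw(Lr[0]-Lr[1])-90,yaw(Rr[0]-Rr[1])-90,np.linalg.norm(Lr[0]-Lr[1]))
zt=o["eef_pos"][2]+.0052
def Q(x,y): return onz("w",(220+x/5-.4,200+y/5-.4),zt,c)[:2]
L=[Q(126,190),Q(122,478)];Rr=[Q(442,195),Q(430,480)]
print("held",sum(L+Rr)/4-o["eef_pos"][:2],np.linalg.norm(sum(L)-sum(Rr))/2,yaw(L[0]-L[1])-90,yaw(Rr[0]-Rr[1])-90,np.linalg.norm(L[0]-L[1]))
E
```

```text
corners c [0.5684219  0.29100729] len [np.float64(0.0943), np.float64(0.0682), np.float64(0.0924), np.float64(0.0671)] yaw 17.687456485829088 17.05436925641712 17.578782096889384 16.050328409899322
holes c [0.56790407 0.29145576] [np.float64(0.0759), np.float64(0.0438), np.float64(0.0761), np.float64(0.0439)] 17.60669606139046 17.619658898587144 17.291655616716383 17.585408385980358
ribs c [0.56791261 0.29133189] 16.426287659960252 17.58035418245285 0.05840102840166906
held [-8.47934829e-05 -2.79317445e-03] 0.03445128218364143 -3.939521505938842 -2.610230371707445 0.034363091733570855
```

```bash
python3 -c "
from h import *
plan([.567,.2945,.09],17.5)"
```

```text
from [0.5723 0.2117 0.1618] yaw -1.86 -> shift [-0.198 -2.066  1.795] roll -3.873 tilt [-4.e-04 -4.e-04 -1.e+00] clk 4.32
```

```bash
python3 -m creep '[[[0,-0.4,0],-1],[[0,-0.9,0.2],-2],[[-0.1,-1.4,0.6],-3],[[-0.2,-1.9,1],-3.87],[[-0.2,-2.07,1.5],-3.87],[[-0.2,-2.07,1.8],-3.87],[[-0.2,-2.07,1.8],-3.87],[[-0.2,-2.07,1.8],-3.87],[[-0.2,-2.07,1.8],-3.87]]' 25 26; python3 - <<'E'
from h import *
import pickle
o=get_obs();c=camera_info("wrist");im=snapshot("wrist");s=snapshot("scene");d=snapshot("side")
pickle.dump((o,c),open("w5.pkl","wb"))
plan([.567,.2945,.0438],17.5,o)
x,y=[int(v) for v in proj("scene",[.57,.29,.05])];S=s[y-45:y+45,x-60:x+60]
x,y=[int(v) for v in proj("side",[.57,.29,.05])];D=d[y-45:y+45,x-60:x+60]
r=lambda q,f:cv2.resize(q,None,fx=f,fy=f,interpolation=cv2.INTER_CUBIC)
print(S.shape,D.shape)
cv2.imwrite("pics/w5.png",im)
cv2.imwrite("pics/w5s.png",np.hstack([r(S,3.3),r(D,3.3)]))
E
```

```text
clock: 5.07
eef_pos: [0.5684, 0.2944, 0.091]
tool_rot: [3.105, 0.475, 0.002]
ft_force: [-0.3, 0.3, -1.6]
width: 0.0323
from [0.5684 0.2944 0.091 ] yaw 17.41 -> shift [-0.033 -0.014  1.179] roll -0.019 tilt [ 0.0013 -0.     -1.    ] clk 5.07
(90, 120, 3) (90, 120, 3)
```

View pics/w5.png

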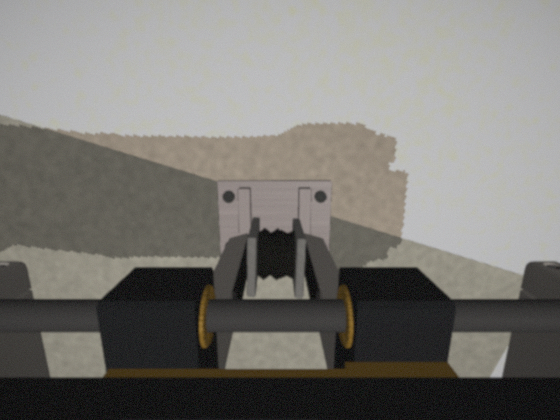

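View pics/w5s.png

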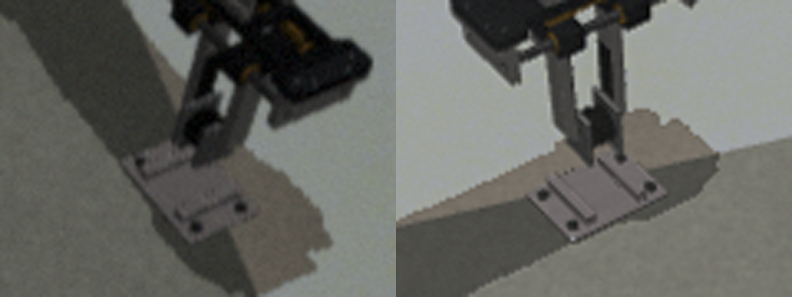

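```bash
python3 -m creep '[[[-0.03,0,0],0],[[-0.03,0,0.3],0],[[-0.03,0,0.6],0],[[-0.03,0,0.8],0],[[-0.03,0,0.95],0],[[-0.03,0,1.05],0],[[-0.03,0,1.1],0],[[-0.03,0,1.1],0],[[-0.03,0,1.1],0]]'; python3 - <<'E'
from h import *
o=get_obs();im=snapshot("wrist");print(o["eef_pos"],o["ft_force"])
cv2.imwrite("pics/w6.png",cv2.resize(im[160:310,180:380],None,fx=4,fy=4,interpolation=cv2.INTER_CUBIC))
plan([.567,.2945,.0438],17.5,o)
E
```

```text
clock: 5.97
eef_pos: [0.5666, 0.2953, 0.0458]
tool_rot: [3.105, 0.478, 0.0]
ft_force: [-0.2, -0.2, -0.9]
width: 0.0322
[0.56661653 0.29532328 0.04583118] [-0.18881002 -0.24780709 -0.92812187]
from [0.5666 0.2953 0.0458] yaw 17.52 -> shift [0.003 0.023 0.051] roll 0.004 tilt [ 3.e-04  0.e+00 -1.e+00] clk 5.97
```

View pics/w6.png

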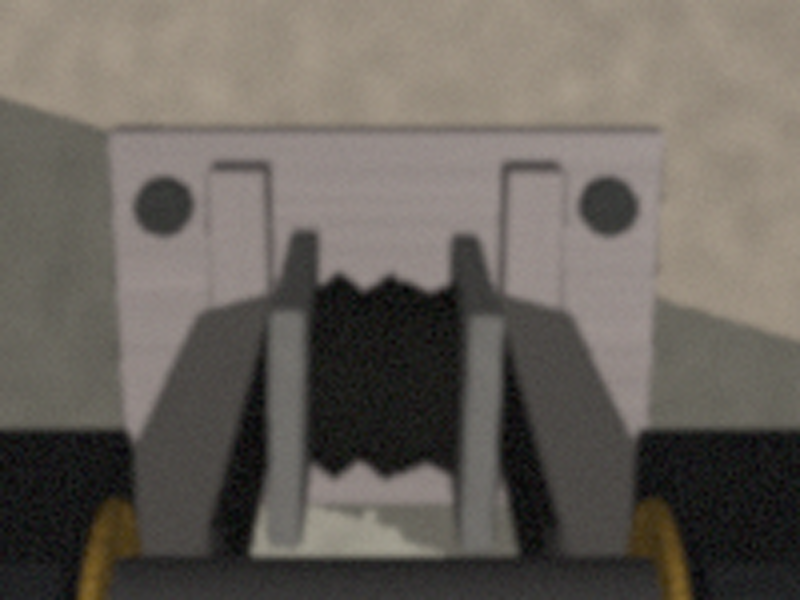

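```bash
python3 -m creep '[[[0,0,0.03],0],[[0,0,0.05],0],[[0,0,0.05],0]]'; python3 -m creep '[[[0,0,0.03],0],[[0,0,0.03],0],[[0,0,0.03],0]]'
```

```text
clock: 6.27
eef_pos: [0.5666, 0.2954, 0.0439]
tool_rot: [-3.105, -0.479, -0.001]
ft_force: [0.1, 0.6, 0.2]
width: 0.0323
clock: 6.52
eef_pos: [0.5667, 0.2954, 0.0438]
tool_rot: [-3.104, -0.478, -0.001]
ft_force: [-6.8, -3.4, 20.6]
width: 0.0322
```

```bash
python3 -m creep '[[[0,0,-0.015],0],[[0,0,-0.015],0]]'; python3 -m creep '[[[0,0,-0.0],0],[[0,0,-0.0],0]]' 36; python3 -m creep '[[[0,0,0],0],[[0,0,0],0]]' 39;python3 -m creep '[[[0,0,0],0],[[0,0,0],0]]' 42; python3 -m creep '[[[0,0,0],0],[[0,0,0],0]]' 56; python3 - <<'E'
from h import *
o=get_obs();im=snapshot("wrist");print(o["eef_pos"],o["ft_force"])
cv2.imwrite("pics/w7.png",cv2.resize(im[160:310,180:380],None,fx=4,fy=4,interpolation=cv2.INTER_CUBIC))
E
```

```text
clock: 6.68
eef_pos: [0.5667, 0.2954, 0.0438]
tool_rot: [-3.105, -0.478, -0.001]
ft_force: [-2.8, -1.3, 11.6]
width: 0.0322
clock: 6.85
eef_pos: [0.5674, 0.2956, 0.0439]
tool_rot: [-3.104, -0.478, -0.003]
ft_force: [2.1, 1.4, 5.1]
width: 0.0363
clock: 7.02
eef_pos: [0.5669, 0.2955, 0.0437]
tool_rot: [-3.105, -0.478, -0.002]
ft_force: [0.5, 1.0, 3.4]
width: 0.039
clock: 7.18
eef_pos: [0.5664, 0.2952, 0.043]
tool_rot: [3.105, 0.478, -0.0]
ft_force: [-0.0, 0.3, -0.1]
width: 0.0419
clock: 7.35
eef_pos: [0.5663, 0.2953, 0.0429]
tool_rot: [3.105, 0.479, -0.0]
ft_force: [0.4, 0.9, -0.3]
width: 0.0517
[0.56631697 0.29526131 0.04293374] [ 0.40600675  0.94419304 -0.30879696]
```

View pics/w7.png

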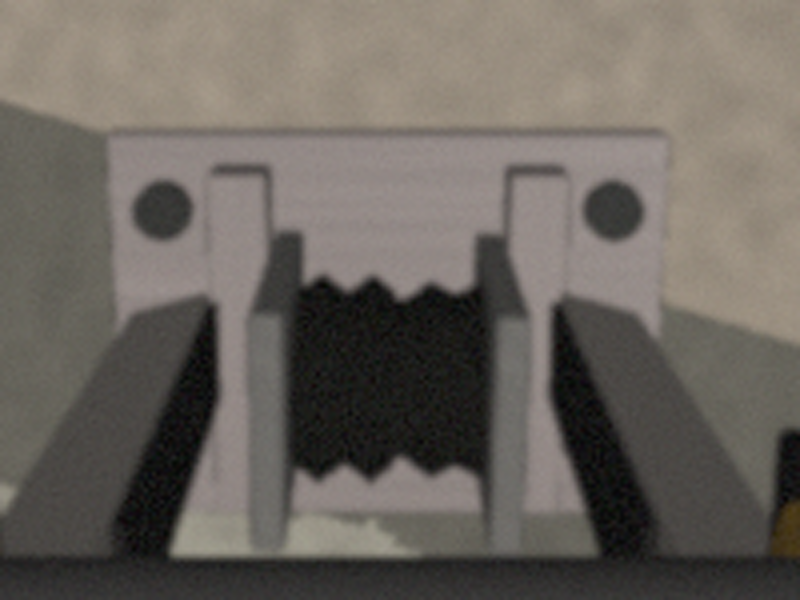

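```bash
python3 -m creep '[[[0,0,-0.3],0],[[0,0,-0.9],0],[[0,0,-1.7],0],[[0,0,-2.5],0],[[0,0,-3],0],[[0,0,-3],0]]' 80 ; python3 - <<'E'
from h import *
plan([.611,-.034,.11],-27)
im=snapshot("wrist");s=snapshot("side")
cv2.imwrite("pics/w8.png",np.hstack([cv2.resize(im[120:320,170:380],None,fx=1.9,fy=1.9,interpolation=cv2.INTER_CUBIC),cv2.resize(s[110:170,205:290],(400,380),interpolation=cv2.INTER_CUBIC)]))
E
```

```text
clock: 7.9
eef_pos: [0.5683, 0.296, 0.1687]
tool_rot: [-3.102, -0.478, -0.01]
ft_force: [-0.4, 0.4, 0.4]
width: 0.0799
from [0.5683 0.296  0.1687] yaw 17.51 -> shift [-1.474  8.191  1.443] roll 8.901 tilt [ 0.0057  0.0036 -1.    ] clk 7.9
```

View pics/w8.png

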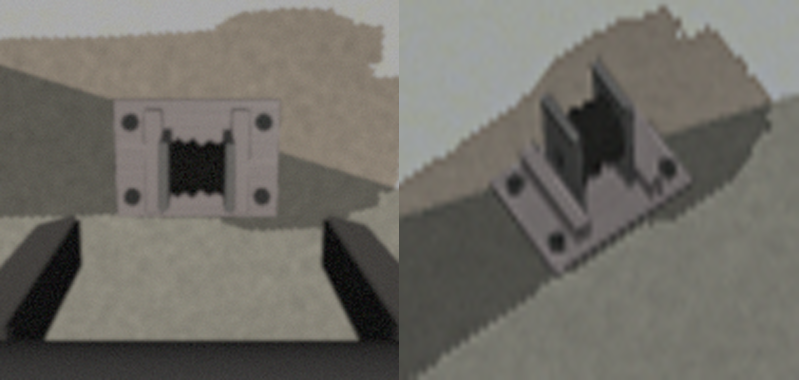

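```bash
python3 -m creep '[[[-0.15,0.8,0],1],[[-0.3,1.7,0],2],[[-0.5,2.7,0],3],[[-0.7,3.7,0],4.2],[[-0.9,4.7,0],5.4],[[-1.1,5.7,0],6.6],[[-1.3,6.7,0],7.8],[[-1.47,7.7,0.4],8.9],[[-1.47,8.2,0.9],8.9],[[-1.47,8.2,1.4],8.9],[[-1.47,8.2,1.4],8.9],[[-1.47,8.2,1.4],8.9]]' 80 3; python3 - <<'E'
from h import *
import pickle
o=get_obs();c=camera_info("wrist");b=snapshot("wrist");pickle.dump((o,c),open("w9.pkl","wb"));cv2.imwrite("pics/w9.png",b)
cv2.imwrite("pics/w9a.png",cv2.convertScaleAbs(cv2.resize(b[160:290,190:360],None,fx=4.5,fy=4.5,interpolation=cv2.INTER_CUBIC),alpha=1.5))
plan([.611,-.034,.036],-27,o)
E
```

```text
clock: 9.0
eef_pos: [0.6081, -0.0349, 0.106]
tool_rot: [3.054, -0.733, -0.005]
ft_force: [0.9, -0.4, 0.4]
width: 0.0802
from [ 0.6081 -0.0349  0.106 ] yaw -26.98 -> shift [ 0.058 -0.056  1.75 ] roll 0.005 tilt [-3.1e-03 -3.0e-04 -1.0e+00] clk 9.0
```

View pics/w9a.png

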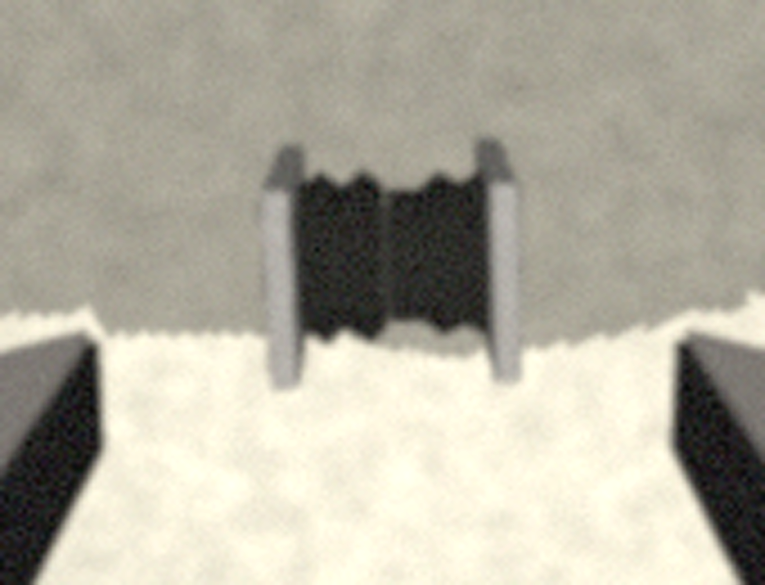

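```bash
python3 - <<'E'
from h import *
import pickle;o,c=pickle.load(open("w9.pkl","rb"))
P=lambda x,y:onz("w",(190+x/4.5-.4,160+y/4.5-.4),.044,c)[:2]
L=[P(264,190),P(272,388)];Rr=[P(516,182),P(519,380)]
yaw=lambda d:np.degrees(np.arctan2(d[1],d[0]))-90
m=sum(L+Rr)/4
print(m,yaw(L[0]-L[1]),yaw(Rr[0]-Rr[1]),np.linalg.norm(sum(L)-sum(Rr))/2,np.linalg.norm(L[0]-L[1]))
plan([*m,.036],yaw(sum(L[:1]+Rr[:1])-sum(L[1:]+Rr[1:])))
E
```

```text
[ 0.61035108 -0.03296886] -25.92190978389108 -24.787265568679288 0.04242258746182072 0.035115775204373034
from [ 0.6089 -0.0345  0.1072] yaw -26.93 -> shift [ 0.016 -0.052  1.779] roll -0.315 tilt [-0.001 -0.    -1.   ] clk 9.05
```

```bash
python3 -m creep '[[[0.02,-0.05,0.5],-0.3],[[0.02,-0.05,1],-0.3],[[0.02,-0.05,1.5],-0.3],[[0.02,-0.05,1.75],-0.3],[[0.02,-0.05,1.75],-0.3]]' 60 3; python3 -m creep '[[[0,0,0],0],[[0,0,0],0],[[0,0,0],0],[[0,0,0],0],[[0,0,0],0]]' 30 20;  python3 -c "
from h import *
plan([.501,-.295,.15],-12)
plan([.5,-.25,.2],-12)"
```

```text
clock: 9.47
eef_pos: [0.6101, -0.0328, 0.0362]
tool_rot: [3.064, -0.691, -0.003]
ft_force: [-0.3, -0.1, 0.2]
width: 0.0603
clock: 9.88
eef_pos: [0.6114, -0.0336, 0.0384]
tool_rot: [-3.064, 0.692, -0.002]
ft_force: [-2.0, 1.3, 9.4]
width: 0.0425
from [ 0.6114 -0.0336  0.0384] yaw -25.47 -> shift [ 0.322  7.084 -2.796] roll -2.694 tilt [ 1.6e-03  4.0e-04 -1.0e+00] clk 9.88
from [ 0.6114 -0.0336  0.0384] yaw -25.47 -> shift [-0.183  6.078 -4.046] roll -2.694 tilt [ 1.6e-03  4.0e-04 -1.0e+00] clk 9.88
```

```bash
python3 -c "
from h import *
plan([.496,-.3185,.12],-12)"; python3 -m creep '[[[0,0,-0.3],0],[[0,0,-0.9],0],[[0,0,-1.7],0],[[0,0,-2.5],0],[[0,0.3,-3],0],[[0.1,0.9,-3],-0.4],[[0.2,1.7,-3],-0.9],[[0.2,2.6,-3],-1.4],[[0.2,3.5,-3],-1.9],[[0.2,4.4,-3],-2.4],[[0.2,5,-3],-2.7],[[0.2,5,-3],-2.7]]'; python3 - <<'E'
from h import *
import pickle
o=get_obs();c=camera_info("wrist");b=snapshot("wrist");pickle.dump((o,c),open("w10.pkl","wb"));cv2.imwrite("pics/w10.png",b)
plan([.496,-.3185,.12],-12,o)
E
```

```text
from [ 0.6114 -0.0336  0.0384] yaw -25.47 -> shift [ 0.461  7.669 -2.047] roll -2.694 tilt [ 1.6e-03  4.0e-04 -1.0e+00] clk 9.88
clock: 10.88
eef_pos: [0.5292, -0.2233, 0.1588]
tool_rot: [3.122, -0.336, 0.002]
ft_force: [0.1, 0.1, -0.8]
width: 0.0421
from [ 0.5292 -0.2233  0.1588] yaw -12.28 -> shift [-0.307  2.501  0.973] roll -0.056 tilt [ 9.0e-04 -1.9e-03 -1.0e+00] clk 10.88
```

View pics/w10.png

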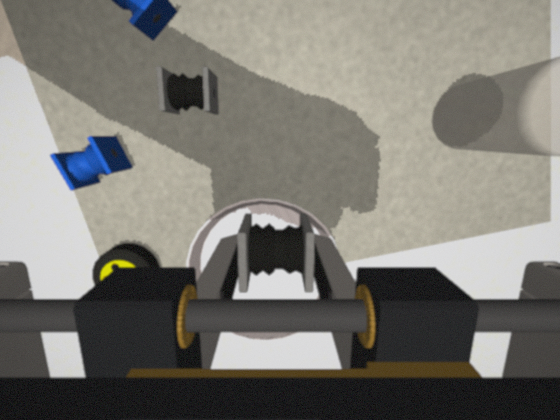

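```bash
python3 - <<'E'
from h import *
import pickle;o,c=pickle.load(open("w10.pkl","rb"))
t=onz("w",(263,199),.025,c);b=onz("w",(263,340),.025,c);print("wrist dish",(t+b)/2,np.linalg.norm(t-b))
for n,T,B,L,Rr in [("scene",(168,195),(168,244),(136,220),(200.5,218)),("side",(297,300.5),(297,386),(253.5,341),(340.5,341))]:
    t,b,l,r=[onz(n,q,.025) for q in (T,B,L,Rr)];print(n,(t+b)/2,(l+r)/2,np.linalg.norm(t-b),np.linalg.norm(l-r))
im=cv2.imread("pics/w10.png")
cv2.imwrite("pics/w10a.png",cv2.convertScaleAbs(cv2.resize(im[55:130,145:235],None,fx=8,fy=8,interpolation=cv2.INTER_CUBIC),alpha=1.6))
E
```

```text
wrist dish [ 0.50068544 -0.29290197  0.025     ] 0.16146184773864275
scene [ 0.50778611 -0.29034135  0.025     ] [ 0.51023353 -0.28957006  0.025     ] 0.16407116269476685 0.16670195375773142
side [ 0.50086487 -0.29574815  0.025     ] [ 0.50060614 -0.2964213   0.025     ] 0.16549868945109708 0.16321424163458853
```

View pics/w10a.png

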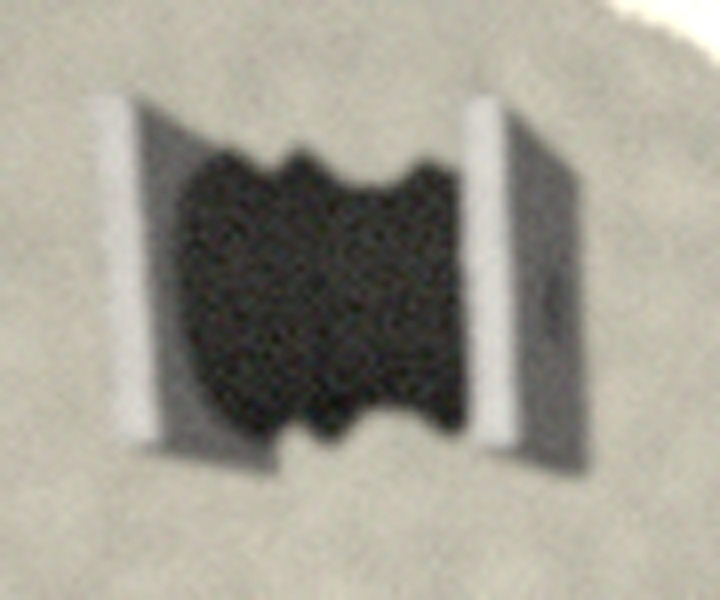

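```bash
python3 - <<'E'
from h import *
import pickle;o,c=pickle.load(open("w10.pkl","rb"))
P=lambda x,y:onz("w",(145+x/8-.4,55+y/8-.4),.044,c)[:2]
L=[P(98,95),P(125,443)];Rr=[P(500,97),P(517,445)]
yaw=lambda d:np.degrees(np.arctan2(d[1],d[0]))-90
print("M3",sum(L+Rr)/4,yaw(L[0]-L[1]),yaw(Rr[0]-Rr[1]),np.linalg.norm(sum(L)-sum(Rr))/2,np.linalg.norm(L[0]-L[1]))
plan([.498,-.3165,.0424],-12)
E
```

```text
M3 [ 0.47520298 -0.10245026] -12.823518590903632 -12.323448621523397 0.042259915696615406 0.03473437796471494
from [ 0.5308 -0.2205  0.1585] yaw -12.24 -> shift [-0.295  2.517  2.903] roll -0.047 tilt [ 1.2e-03 -8.0e-04 -1.0e+00] clk 10.93
```

```bash
python3 -m creep '[[[-0.1,0.7,0],0],[[-0.2,1.4,0.1],0],[[-0.3,2.1,0.5],0],[[-0.3,2.52,1],0],[[-0.3,2.52,1.6],0],[[-0.3,2.52,2.1],0],[[-0.3,2.52,2.5],0],[[-0.3,2.52,2.75],0],[[-0.3,2.52,2.8],0],[[-0.3,2.52,2.8],0]]'; python3 - <<'E'
from h import *
b=snapshot("side");s=snapshot("scene")
cv2.imwrite("pics/d1.png",np.hstack([cv2.resize(b[230:400,190:390],(400,340)),cv2.resize(s[150:260,110:240],(400,340))]))
plan([.498,-.3165,.0424],-12)
E
```

```text
clock: 11.77
eef_pos: [0.4997, -0.3134, 0.0453]
tool_rot: [-3.124, 0.327, 0.0]
ft_force: [0.5, 0.4, -0.7]
width: 0.0417
from [ 0.5    -0.3139  0.0462] yaw -11.96 -> shift [-0.037  0.074  0.096] roll 0.009 tilt [ 1.3e-03 -6.0e-04 -1.0e+00] clk 11.87
```

View pics/d1.png

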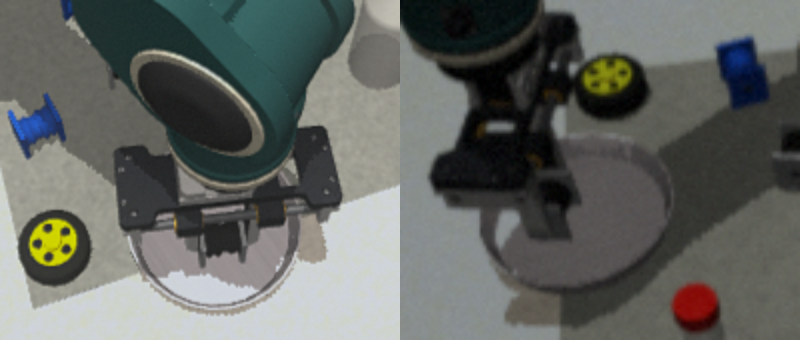

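```bash
python3 -m creep '[[[-0.03,0.07,0.04],0],[[-0.03,0.07,0.07],0],[[-0.03,0.07,0.07],0]]'; python3 -m creep '[[[0,0,0.03],0],[[0,0,0.03],0],[[0,0,0.03],0]]'
```

```text
clock: 12.12
eef_pos: [0.4975, -0.3166, 0.0426]
tool_rot: [3.124, -0.328, 0.001]
ft_force: [-0.8, -0.1, -0.2]
width: 0.0424
clock: 12.37
eef_pos: [0.4976, -0.3167, 0.0422]
tool_rot: [3.124, -0.328, 0.001]
ft_force: [-5.3, 2.0, 17.7]
width: 0.0423
```

Touching the dish floor; ease off and release.

```bash
python3 -m creep '[[[0,0,-0.015],0],[[0,0,-0.015],0]]'; python3 -m creep '[[[0,0,0],0],[[0,0,0],0],[[0,0,0],0]]' 45; python3 -m creep '[[[0,0,0],0],[[0,0,0],0],[[0,0,0],0]]' 56; python3 -m creep '[[[0,0,-0.3],0],[[0,0,-0.9],0],[[0,0,-1.7],0],[[0,0,-2],0],[[0,0,-2],0]]'; python3 - <<'E'
from h import *
plan([.475,-.1025,.11],-12.6)
b=snapshot("wrist");cv2.imwrite("pics/d2.png",b)
E
```

```text
clock: 12.53
eef_pos: [0.4977, -0.3166, 0.0422]
tool_rot: [3.124, -0.328, 0.001]
ft_force: [-3.0, 1.3, 10.2]
width: 0.0418
clock: 12.78
eef_pos: [0.4976, -0.3164, 0.0417]
tool_rot: [3.124, -0.328, 0.0]
ft_force: [0.4, -1.1, 0.6]
width: 0.045
clock: 13.03
eef_pos: [0.4974, -0.3163, 0.0416]
tool_rot: [3.124, -0.328, -0.0]
ft_force: [-0.4, -0.1, 0.0]
width: 0.056
clock: 13.45
eef_pos: [0.4988, -0.3173, 0.1254]
tool_rot: [3.123, -0.328, 0.007]
ft_force: [0.3, 0.3, 0.5]
width: 0.0563
from [ 0.4988 -0.3173  0.1254] yaw -11.98 -> shift [-1.7   -5.13   0.372] roll 0.123 tilt [ 0.0045 -0.002  -1.    ] clk 13.45
```

View pics/d2.png

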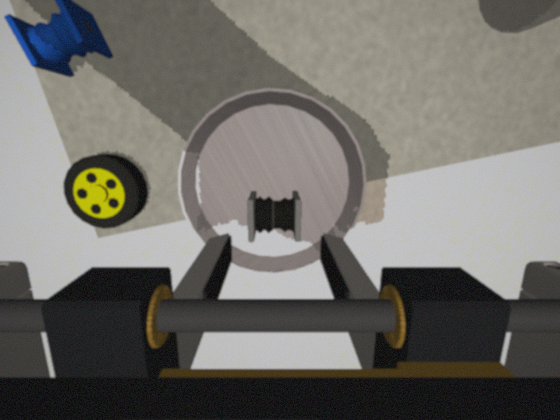

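```bash
python3 -m creep '[[[-0.3,-0.8,-0.3],0.12],[[-0.6,-1.7,-0.3],0.12],[[-0.9,-2.6,-0.3],0.12],[[-1.2,-3.5,-0.3],0.12],[[-1.5,-4.4,-0.2],0.12],[[-1.7,-5,0],0.12],[[-1.7,-5.13,0.4],0.12],[[-1.7,-5.13,0.4],0.12],[[-1.7,-5.13,0.4],0.12],[[-1.7,-5.13,0.4],0.12]]' 70 3; python3 - <<'E'
from h import *
import pickle
o=get_obs();c=camera_info("wrist");b=snapshot("wrist");pickle.dump((o,c),open("w11.pkl","wb"))
for s in (-1,1):
  for t in (-1,1):
    a=np.radians(-12.6);x,y=s*.022,t*.018
    p=[.475+x*np.cos(a)-y*np.sin(a),-.1025+x*np.sin(a)+y*np.cos(a),.044]
    u,v=proj("w",p,c); cv2.circle(b,(int(round(u)),int(round(v))),1,(0,0,255),-1)
cv2.imwrite("pics/w11.png",b)
cv2.imwrite("pics/w11a.png",cv2.convertScaleAbs(cv2.resize(b[160:290,190:360],None,fx=4.5,fy=4.5,interpolation=cv2.INTER_CUBIC),alpha=1.5))
plan([.475,-.1025,.036],-12.6)
E
```

```text
clock: 14.33
eef_pos: [0.4735, -0.1027, 0.106]
tool_rot: [3.122, -0.346, -0.0]
ft_force: [-0.5, -0.2, 0.5]
width: 0.0702
from [ 0.4737 -0.1028  0.1061] yaw -12.68 -> shift [ 0.03  -0.016  1.753] roll -0.016 tilt [ 3.e-04 -6.e-04 -1.e+00] clk 14.38
```

View pics/w11a.png

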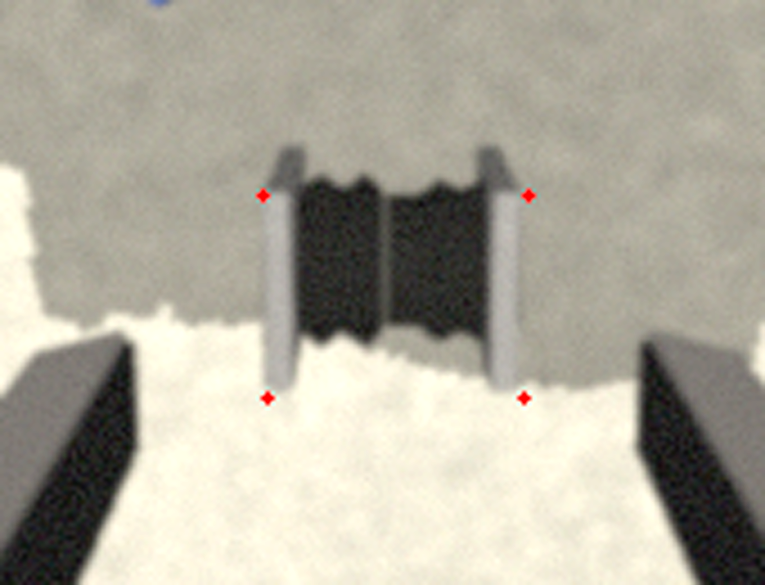

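```bash
python3 -m creep '[[[0.01,-0.02,0.5],0],[[0.01,-0.02,1],0],[[0.01,-0.02,1.5],0],[[0.01,-0.02,1.75],0],[[0.01,-0.02,1.75],0]]' 60 3; python3 -m creep '[[[0,0,0],0],[[0,0,0],0],[[0,0,0],0],[[0,0,0],0],[[0,0,0],0]]' 30 20;  python3 -c "
from h import *
plan([.5076,-.2695,.0425],-12)"
```

```text
clock: 14.8
eef_pos: [0.4733, -0.1016, 0.0345]
tool_rot: [3.122, -0.346, -0.004]
ft_force: [-1.0, 0.2, 0.3]
width: 0.0602
clock: 15.22
eef_pos: [0.4748, -0.101, 0.0367]
tool_rot: [-3.123, 0.344, -0.003]
ft_force: [-2.9, -0.9, 8.4]
width: 0.0424
from [ 0.4748 -0.101   0.0367] yaw -12.58 -> shift [ 1.719  3.932 -0.143] roll -0.116 tilt [ 1.6e-03 -1.0e-04 -1.0e+00] clk 15.22
```

```bash
python3 -m creep '[[[0,0,-0.3],0],[[0,0,-0.9],0],[[0,0,-1.6],0],[[0.2,0.5,-2.2],0],[[0.5,1.1,-2.3],0],[[0.9,1.8,-2.3],0],[[1.2,2.5,-2.3],0],[[1.5,3.2,-2.3],-0.1],[[1.72,3.7,-2.2],-0.1],[[1.72,3.93,-2],-0.1],[[1.72,3.93,-1.6],-0.1],[[1.72,3.93,-1.6],-0.1]]';python3 -c "
from h import *
plan([.5076,-.2695,.0425],-12)"
```

```text
clock: 16.22
eef_pos: [0.5057, -0.2688, 0.0982]
tool_rot: [-3.123, 0.332, 0.004]
ft_force: [-0.9, 0.4, -1.4]
width: 0.0423
from [ 0.5057 -0.2688  0.0982] yaw -12.13 -> shift [0.054 0.006 1.393] roll -0.026 tilt [-2.6e-03  8.0e-04 -1.0e+00] clk 16.22
```

```bash
python3 -m creep '[[[0.02,0,0.4],0],[[0.02,0,0.8],0],[[0.02,0,1.1],0],[[0.02,0,1.25],0],[[0.02,0,1.33],0],[[0.02,0,1.33],0],[[0.02,0,1.33],0]]';python3 - <<'E'
from h import *
plan([.5076,-.2695,.0407],-12)
cv2.imwrite("pics/d3.png",snapshot("wrist"))
E
```

```text
clock: 16.8
eef_pos: [0.5081, -0.2694, 0.0471]
tool_rot: [3.124, -0.33, 0.001]
ft_force: [-0.3, 0.1, -0.8]
width: 0.042
from [ 0.5081 -0.2694  0.0471] yaw -12.07 -> shift [-0.012  0.004  0.161] roll -0.014 tilt [ 5.e-04 -3.e-04 -1.e+00] clk 16.8
```

View pics/d3.png

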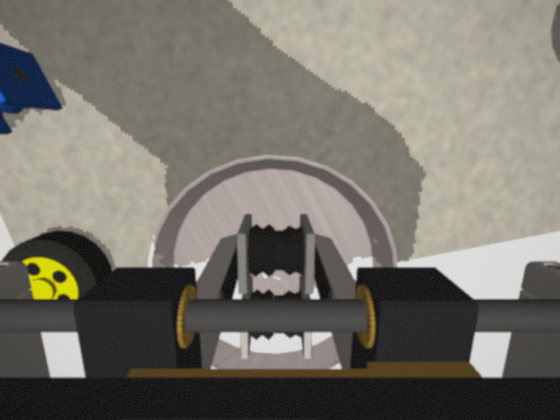

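Clear of the first mount, above the floor; lower in small steps.

```bash
python3 -m creep '[[[0,0,0.05],0],[[0,0,0.1],0],[[0,0,0.12],0],[[0,0,0.12],0]]'; python3 -m creep '[[[0,0,0.03],0],[[0,0,0.03],0],[[0,0,0.03],0]]'
```

```text
clock: 17.18
eef_pos: [0.5078, -0.2694, 0.0416]
tool_rot: [3.124, -0.33, -0.0]
ft_force: [0.1, 0.3, -0.8]
width: 0.0422
clock: 17.43
eef_pos: [0.5079, -0.2695, 0.0408]
tool_rot: [3.124, -0.331, 0.0]
ft_force: [-2.5, 1.2, 4.8]
width: 0.0423
```

```bash
python3 -m creep '[[[0,0,0],0],[[0,0,0],0],[[0,0,0],0]]' 45; python3 -m creep '[[[0,0,0],0],[[0,0,0],0],[[0,0,0],0]]' 56; python3 -m creep '[[[0,0,-0.3],0],[[0,0,-0.9],0],[[0,0,-1.7],0],[[0,0,-2.5],0],[[0,-0.5,-3.2],0],[[-0.5,-1.3,-3.5],0],[[-1,-2,-3.5],0],[[-1,-2,-3.5],0]]'; python3 - <<'E'
from h import *
b=snapshot("wrist");cv2.imwrite("pics/d4.png",b)
cv2.imwrite("pics/e1.png",snapshot("scene"));cv2.imwrite("pics/e2.png",snapshot("side"))
E
```

```text
clock: 17.68
eef_pos: [0.5079, -0.2694, 0.0405]
tool_rot: [3.124, -0.33, 0.0]
ft_force: [-0.3, 0.2, 0.1]
width: 0.0446
clock: 17.93
eef_pos: [0.5078, -0.2694, 0.0405]
tool_rot: [3.124, -0.331, -0.0]
ft_force: [-0.5, 0.3, -0.0]
width: 0.0556
clock: 18.6
eef_pos: [0.4844, -0.1776, 0.1816]
tool_rot: [-3.122, 0.323, -0.001]
ft_force: [0.8, 1.7, 1.0]
width: 0.0559
```

View pics/d4.png

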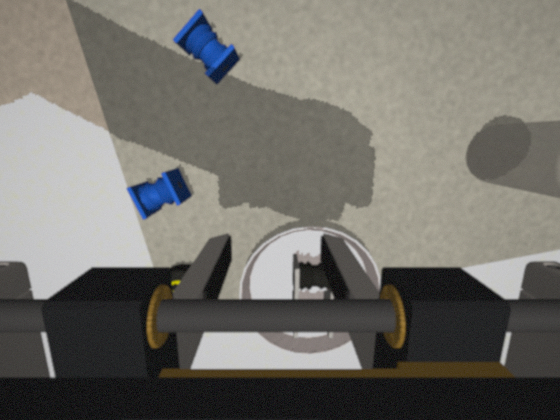

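View pics/e1.png

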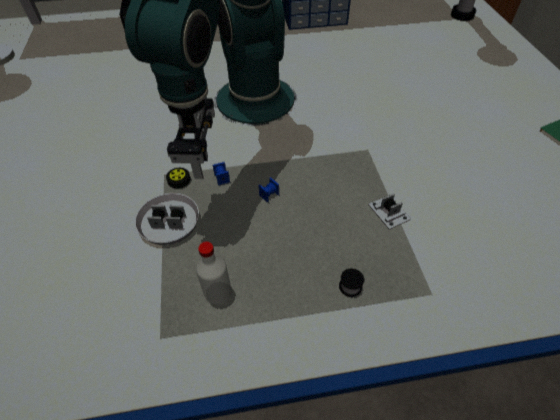

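View pics/e2.png

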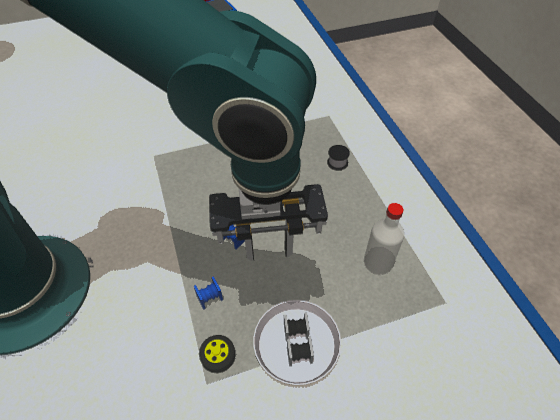

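```bash
python3 -m creep '[[[0,0,0],0],[[0,0,0],0],[[0,0,0],0],[[0,0,0],0]]'; python3 -c "
from rig import *
o=get_obs();print(o['ft_force'],abs(o['joint_vel']).max());print(finish_job())"
```

```text
clock: 19.08
eef_pos: [0.4854, -0.1835, 0.1803]
tool_rot: [3.124, -0.332, -0.001]
ft_force: [0.3, -0.6, 0.0]
width: 0.0557
[ 0.32771697 -0.61925401  0.02629084] 0.0037648662459401033
the job is handed in; nothing more can be done
None
```

The springy mount is seated in the shoe, both hard ones stand in the dish, and I handed the job in at about 19 s on the robot's clock. `finish_job` gave no verdict.

- **Squeeze test:** at 20 N the mount that stood at about (0.46, 0.10) m shortened to 35.0 mm, so it is the soft one. The other two only went down to 42.5 mm and 42.4 mm, so they are hard.
- **Shoe:** I squeezed the soft mount to 32 mm with 26 N and lowered it onto the base, where the contact force was about 21 N. I then let it spring out. In the wrist and side pictures it stands upright and square, with its plates against both ribs, about midway along them. I could not measure how hard it presses on the ribs. At 39 mm its stiffness implies about 11 N.
- **Dish:** the two hard mounts stand side by side on the floor, each about 24 mm from the dish centre. They were set down with contact forces of about 18 N and 5 N.
- **Last pictures:** the spool, bottle, wheel and the blue look-alikes show no visible movement. The arm was at rest at 0.18 m with no contact force.
- **Disagreement:** the cameras placed the dish centre up to 10 mm apart, with the scene camera reading furthest off. I used a compromise, about (0.503, -0.293) m, which leaves well over 20 mm of margin inside the 60 mm limit.

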